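Slide the small bottle to the middle stirring place

ROBOT

A 6-joint arm with a two-finger parallel gripper is mounted at the origin on a cart in front of the work surface, level with it; the furniture and walls round the work are solid. World frame = base frame: x ahead of the robot, y to its left, z up, the work surface at z = 0. Lengths are in m, angles in rad, forces in N, time in s.
With the tool pointing down it reaches from about 0.375 to 0.825 m from the base axis. Payload 5.5 kg.
Tool frame: the origin (TCP) lies midway between the tips of the shut fingers; the grasp point (between the pads) lies 19 mm behind it (env.hold_point_z is the distance from the TCP to the grasp point, in m); z points along the fingers, y is the direction in which the jaws open and shut (so a half turn about z gives the same grasp; the last joint's range is limited). The gripper opens to 85 mm and grips with 20 to 120 N. Pads are 22 mm wide; open, the fingers measure 114 mm over their backs; the gripper's body (76 mm by 85 mm) begins 54 mm behind the grasp point. The pads swing forward as they close: fully open they stand 13 mm farther back than shut.
Start: joints at [-1.128, 0.314, -0.047, 1.21, 0, 1.571], TCP at [0.257, -0.542, 0.231] pointing down, gripper open.
Joint ranges: [-2.67, 2.67], [-0.69, 1.73], [-1.03, 1.25], [-2.08, 2.16], [-1.42, 1.45], [-3.14, 3.14]. Speed limits (rad/s): [2.39, 2.39, 3.01, 3.14, 3.14, 3.14].

INTERFACE

Orientations are given as a unit quaternion [x, y, z, w].
In Python, from station import readout, camera, env gives the robot as it stands.
- The arm moves only by the tool servo_tool, never from a script. Its argument "series" is a list of rows, each a list of 5 numbers: the shift along the world's x, y, z in mm, then the turn about the world's z in degrees, then the finger opening in mm, from 0 to 85.4. In form: [[tx, ty, tz, twist, gripper], ...]. A call has 1 to 20 rows; each row shifts and turns the pose as measured when the row begins; what a row does not reach is not made up. A row lasts 1/8 s, in which the tool goes at most 62.5 mm and 10.7 degrees, less where a joint would pass 70% of its speed; a pose out of reach is approached as far as the arm can. A call is refused whole if a number of a shift passes 62.5 or a number of a turn 10.7, either way. A call with a gripper value outside its range is refused whole. The fingers move at their own pace and stop on an object; "newtons" is the grip in N (left out, the last holds). Time passes only in rows, so rows that do not move let the fingers close. It gives the time, the measured TCP pose, the force and the opening at its end, in the units of the state.
- readout.observe(): the state, without advancing time (a new reading comes with each control period).
- camera(name): name is "side" or "top" or "wrist"; returns a dict with "frame" (400x640x3 uint8, red, green, blue), "fx", "fy", "cx", "cy" (pixels), "R" (3x3) and "t" (3): a world point X has camera coordinates R X + t. Camera axes: x right, y down, z forward; pixel columns grow to the right and rows downward; lengths in m; the calibration is good to about 2 mm. A picture is of the moment at which its call begins. There is no depth.
- env.finish_job(): hands the job in, once; it reports no verdict.
The state is a dict: "time": time; "qpos": joint angles; "dq": joint speeds; "joint_efforts": joint torques, N m; "tcp_pos": TCP position; "tool_rot": TCP orientation; "wrist_force": force on the tool from outside, world axes, zero at the start; "wrist_torque": the same for the moment, N m; "grip_width": opening from 0.0 (shut) to 1.0 (fully open).
Only numpy, scipy, OpenCV 4.12 (cv2) and the standard library are available. Lean on these libraries where they do the work, as an engineer would, in place of code of your own. Each camera call takes 0.05 s, during which the arm holds its last target. There are 200 camera calls.

TASK

On the three-place stirring plate, slide the small bottle from its end place onto the empty middle ring, so that it stands upright in the middle of that ring, and let go. Keep it on the plate all the way, without lifting or tipping it, and leave the larger bottle at the other end where it is.

Things in the scene. Friction and masses are not known exactly. Their poses are not given: they have to be found in the camera images.
- stir_plate: flat grey stirring plate with a white top, fixed to the worktop, 150 mm deep (x), 430 mm long (y), 40 mm high, three black knobs on its front face (towards its -x). Origin at the centre of its underside, on the worktop; z up. On its smooth flat top three dark ring marks of 70 mm outer diameter are printed in a row along its y axis, at y = -150, 0 and +150 mm; they are not raised
- middle_ring (a point): centre of the middle ring mark, on the plate's top surface (40 mm above the worktop); axes as the plate's
- small_bottle: small closed white plastic bottle with a red screw cap about as wide as its body, the smaller of the two bottles on the plate, loose: round, 34 mm in diameter, 67 mm high, 0.05 to 0.12 kg. Stands on one of the plate's end rings (either end), up to about 9 mm off its centre. Can be gripped across its diameter, for instance 45 mm above its foot. Origin at the centre of its underside, z up along the bottle
- large_bottle: the larger closed bottle on the plate, white with a blue screw cap, loose: round, 62 mm in diameter, 127 mm high, about 0.38 kg. Stands on the plate's other end ring and stays there. Origin at the centre of its underside, z up

How it is judged:
By the outcome, as a careful person would: the job done as asked, in the order asked, and still so for the second after the job is handed in, with the robot touching nothing.
It also fails if it takes over 35 s, if anything falls off the work surface, if the arm or the gripper's body presses on something with over 40 N, if the wrist force passes 120 N, or if a joint passes its speed limit or range.

## Working session

There is one attempt and no reset: what is moved stays moved. The work goes in short steps, Python scripts to look and compute and a tool call to move; the robot and the scene stay as the last step left them, time stands still between calls to the robot, and variables do not carry over. Pictures are saved under pics/ and viewed, about 8 in all and at most 12, crops included, and the job is handed in when it is done.

Besides the shell and the picture viewer there is one more tool, called after ">>>" as name([rows], argument=value, ...), one row to a line, values as JSON. servo_tool: Moves the arm, as the interface text tells. Its arguments: {"type":"object","properties":{"series":{"type":"array","items":{"type":"array","items":{"type":"number"}}},"newtons":{"type":"number"}},"required":["series"]}

```bash
mkdir -p pics; python3 - <<'E'
from station import readout,camera,env
import cv2,numpy as np,pickle
s=readout.observe();print({k:np.round(v,3) for k,v in s.items()},env.hold_point_z)
d={n:camera(n) for n in("top","side")}
pickle.dump(d,open("d.pkl","wb"))
for n in d:
    c=d[n];print(n,c["fx"],c["cx"],c["cy"],np.round(-c["R"].T@c["t"],3),np.round(c["R"],2).tolist())
    cv2.imwrite(f"pics/{n}1.png",c["frame"][:,:,::-1])
E
```

```text
{'time': np.float64(0.0), 'qpos': array([-1.128,  0.314, -0.048,  1.21 ,  0.   ,  1.571]), 'dq': array([-0.001, -0.   ,  0.   , -0.001, -0.   ,  0.   ]), 'joint_efforts': array([-1.0000e-03, -5.3959e+01,  3.3975e+01,  1.9000e-02,  0.0000e+00,
        0.0000e+00]), 'tcp_pos': array([ 0.257, -0.542,  0.23 ]), 'tool_rot': array([ 0.976,  0.22 , -0.   , -0.001]), 'wrist_force': array([-0.842, -0.16 ,  0.078]), 'wrist_torque': array([ 0.004, -0.023, -0.006]), 'grip_width': np.float64(1.004)} 0.0187
top 407.7180450643712 319.44822339869256 198.08095606402674 [0.427 0.02  0.913] [[-0.01, -1.0, -0.02], [-0.98, 0.01, -0.18], [0.18, 0.02, -0.98]]
side 512.8500548595654 322.3799688856783 199.3858686500833 [0.122 0.886 0.518] [[-0.88, -0.48, -0.0], [-0.21, 0.38, -0.9], [0.44, -0.79, -0.43]]
```

View pics/top1.png

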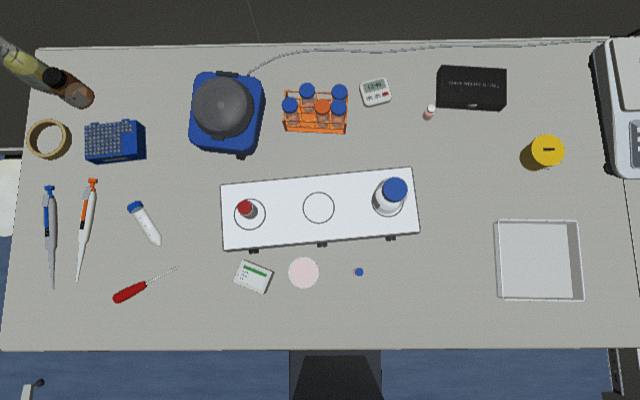

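View pics/side1.png

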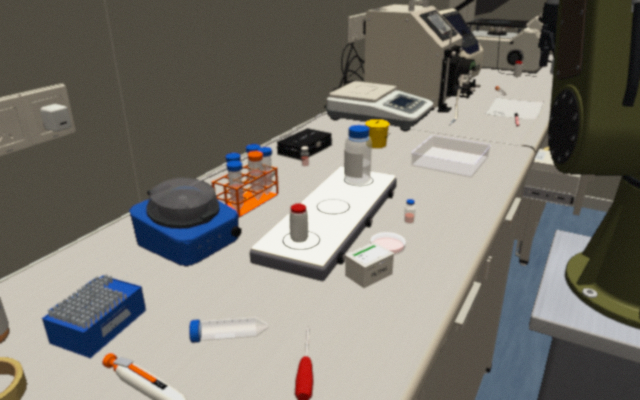

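Top view: plate at about (320,208), small red-capped bottle on the left (+y) ring with its cap at (244,208), empty middle ring at (319,207), large blue-capped bottle at (392,193). The side view agrees.

```bash
cat >h.py <<'E'
import cv2,numpy as np
def ray(c,u,v,z):
    o=-c["R"].T@c["t"]; d=c["R"].T@np.array([(u-c["cx"])/c["fx"],(v-c["cy"])/c["fy"],1]); return o+d*(z-o[2])/d[2]
def pix(c,X):
    p=c["R"]@np.asarray(X)+c["t"]; return c["fx"]*p[0]/p[2]+c["cx"],c["fy"]*p[1]/p[2]+c["cy"]
def redmask(f):
    h=cv2.cvtColor(f,cv2.COLOR_RGB2HSV); return (((h[...,0]<8)|(h[...,0]>172))&(h[...,1]>140)&(h[...,2]>60)).astype(np.uint8)
def blobs(m,a=30):
    n,l,s,c=cv2.connectedComponentsWithStats(m); return [(s[i],c[i]) for i in range(1,n) if s[i][4]>a]
E
python3 - <<'E'
import pickle;from h import *
d=pickle.load(open("d.pkl","rb"))
c=d["top"];f=c["frame"]
for s,q in blobs(redmask(f)): print("red top",s,q,ray(c,*q,.067)[:2].round(4))
for s,q in blobs(redmask(d["side"]["frame"])): print("red side",s,q,ray(d["side"],*q,.1)[:2].round(4))
g=cv2.cvtColor(f,cv2.COLOR_RGB2GRAY)
# plate top quad
m=cv2.inRange(f,(225,)*3,(255,)*3);m[:160]=0;m[260:]=0;m[:,:210]=0;m[:,430:]=0
m=cv2.morphologyEx(m,cv2.MORPH_CLOSE,np.ones((9,9)))
k=max(cv2.findContours(m,0,2)[0],key=cv2.contourArea);b=cv2.boxPoints(cv2.minAreaRect(k))
P=np.array([ray(c,*p,.04)[:2] for p in b]);print(P.round(4),P.mean(0),[np.linalg.norm(P[i]-P[i-1]).round(4) for i in range(4)])
# middle ring
w=(g[185:230,297:341]<170).astype(np.uint8)
k=max(cv2.findContours(w,0,1)[0],key=lambda k:cv2.boundingRect(k)[2]);e=cv2.fitEllipse(k);q=np.array(e[0])+[297,185];print(e,q,ray(c,*q,.04))
for ang in(0,1):pass
for n in("top","side"):
  c=d[n]
  h=cv2.cvtColor(c["frame"],cv2.COLOR_RGB2HSV);
  m=((h[...,0]>100)&(h[...,0]<125)&(h[...,1]>140)&(h[...,2]>60)).astype(np.uint8)
  for s,q in blobs(m,100):
    p=ray(c,*q,.16)[:2]
    if abs(p[0]-.5)<.15 and -.3<p[1]<.1: print(n,"blue",s,q,p)
E
```

```text
red top [238 201  13  13 140] [244.10714286 206.95714286] [0.5648 0.1961]
red top [113 282  33  21 301] [128.15946844 292.1461794 ] [0.3915 0.43  ]
red side [291 204  15   9 111] [297.87387387 208.0990991 ] [0.5634 0.1836]
red side [296 357  17  43 608] [304.07894737 379.27467105] [0.3423 0.5328]Traceback (most recent call last):
  File "<stdin>", line 10, in <module>
ValueError: max() iterable argument is empty
```

```bash
python3 - <<'E'
import pickle;from h import *
d=pickle.load(open("d.pkl","rb"))
c=d["top"];f=c["frame"]
print("bottle top",ray(c,244.1,206.96,.105)[:2],"side",ray(d["side"],297.9,208.1,.101)[:2])
g=cv2.cvtColor(f,cv2.COLOR_RGB2GRAY);print(g[205,215:235],g[190:225:2,319])
hi=int(g[200:215,280:295].mean());print(hi)
m=(g>hi-15).astype(np.uint8);m[:160]=0;m[260:]=0;m[:,:210]=0;m[:,430:]=0
m=cv2.morphologyEx(m,cv2.MORPH_CLOSE,np.ones((9,9)))
k=max(cv2.findContours(m,0,2)[0],key=cv2.contourArea);b=cv2.boxPoints(cv2.minAreaRect(k))
P=np.array([ray(c,*p,.04)[:2] for p in b]);print(P.round(4),P.mean(0),[np.linalg.norm(P[i]-P[i-1]).round(4) for i in range(4)])
w=(g[185:230,297:341]<hi-30).astype(np.uint8)
k=max(cv2.findContours(w,0,1)[0],key=lambda k:cv2.boundingRect(k)[2]);e=cv2.fitEllipse(k);q=np.array(e[0])+[297,185];r=ray(c,*q,.04);print(e,q,r)
for n in("top","side"):
  c=d[n]
  h=cv2.cvtColor(c["frame"],cv2.COLOR_RGB2HSV);
  m=((h[...,0]>100)&(h[...,0]<125)&(h[...,1]>140)&(h[...,2]>60)).astype(np.uint8)
  for s,q in blobs(m,100):
    p=ray(c,*q,.16)[:2]
    if abs(p[0]-.5)<.15 and -.3<p[1]<.1: print(n,"blue",s,q,p)
E
```

```text
bottle top [0.55863595 0.18818709] side [0.5623019 0.1852794]
[167 163 163 166 165 113 110 223 222 219 217 219 217 223 217 215 218 219
 222 220] [220 143 218 216 219 219 221 216 216 217 220 218 215 219 218 220 176 202]
218
[[ 0.6172  0.2604]
 [ 0.6529 -0.1679]
 [ 0.5143 -0.1737]
 [ 0.4793  0.2426]] [0.56592693 0.04033176] [np.float64(0.1391), np.float64(0.4298), np.float64(0.1388), np.float64(0.4178)]
((21.142602920532227, 22.401201248168945), (31.724014282226562, 31.888580322265625), 59.7069206237793) [318.14260292 207.40120125] [0.56612241 0.0404056  0.04      ]
top blue [383 178  24  23 435] [394.65517241 188.88735632] [ 0.58037643 -0.10644042]
side blue [350 126  19  12 205] [358.56585366 131.34634146] [ 0.57849334 -0.10091599]
```

Bottle at about (0.560, 0.187), consistent with the end ring at (0.554, 0.190). The middle ring is at (0.566, 0.040) and plate yaw is about 4.7°. The large bottle is at about (0.579, -0.104). I'll start moving at height with the jaws lined up along the plate's y axis.

>>> servo_tool([
  [20,49,0,-3,85],
  [20,49,0,-3,85],
  [20,49,0,-3,85],
  [20,49,0,-3,85],
])

```text
time: 0.6
tcp_pos: [0.3367, -0.3426, 0.2279]
tool_rot: [0.994, 0.11, -0.0, -0.002]
wrist_force: [0.7, 1.6, -0.2]
grip_width: 0.996
```

```bash
python3 -c "
from station import readout
s=readout.observe()
for k in('time','qpos','tcp_pos','tool_rot'):print(k,s[k])"
```

```text
time 0.6
qpos [-7.95293226e-01  9.37163261e-02 -3.27643462e-01  1.15311225e+00
  1.61824754e-03  2.12598092e+00]
tcp_pos [ 0.33665271 -0.34261703  0.22792065]
tool_rot [ 9.93936762e-01  1.09934893e-01 -4.98022773e-04 -1.94534485e-03]
```

Keeping the jaws exactly along the plate would take the last joint past its limit (about 3.38 rad). A yaw of about 30° is fine because the bottle is round.

>>> servo_tool([
  [20,48,0,1.6,85],
  [20,48,0,1.6,85],
  [20,48,0,1.6,85],
  [20,48,0,1.6,85],
  [20,48,0,1.6,85],
  [20,48,0,1.6,85],
  [20,48,0,1.6,85],
  [20,48,0,1.6,85],
  [20,48,0,1.6,85],
  [20,48,0,1.6,85],
  [20,48,0,1.6,85],
  [0,0,0,0,85],
])

```text
time: 2.1
tcp_pos: [0.5594, 0.2074, 0.2243]
tool_rot: [0.964, 0.267, -0.002, -0.002]
wrist_force: [-0.1, -0.4, -0.0]
grip_width: 0.993
```

```bash
python3 - <<'E'
from station import readout,camera
from h import *
s=readout.observe()
for k in('time','qpos','tcp_pos','tool_rot'):print(k,s[k].round(3))
c=camera("wrist");cv2.imwrite("pics/w1.png",c["frame"][:,:,::-1])
print(-c["R"].T@c["t"])
for b,q in blobs(redmask(c["frame"])): print("red",b,q,ray(c,*q,.107))
print("pred TCPaxis px at z.107",pix(c,[*s['tcp_pos'][:2],.107]),"ring",pix(c,[.566,.040,.04]))
E
```

```text
Traceback (most recent call last):
AttributeError: 'float' object has no attribute 'round'
```

```bash
python3 - <<'E'
from station import readout,camera
from h import *
s=readout.observe()
for k in('time','qpos','tcp_pos','tool_rot'):print(k,np.round(s[k],3))
c=camera("wrist");cv2.imwrite("pics/w1.png",c["frame"][:,:,::-1])
print(-c["R"].T@c["t"])
for b,q in blobs(redmask(c["frame"])): print("red",b,q,ray(c,*q,.107))
print("pred TCPaxis px at z.107",pix(c,[*s['tcp_pos'][:2],.107]),"ring",pix(c,[.566,.040,.04]))
E
```

```text
time 2.1
qpos [ 0.353  0.313 -0.063  1.198  0.004  2.953]
tcp_pos [0.559 0.207 0.224]
tool_rot [ 0.964  0.267 -0.002 -0.002]
[0.62452629 0.24707945 0.36722867]
red [  20  173   71   19 1132] [ 53.91872792 181.88869258] [0.44976077 0.40194595 0.107     ]
red [326 186  33  32 805] [341.4173913  201.48944099] [0.55793942 0.18946267 0.107     ]
pred TCPaxis px at z.107 (np.float64(324.0009075147859), np.float64(189.44259608683046)) ring (np.float64(457.8222936023485), np.float64(242.98693685367346))
```

View pics/w1.png

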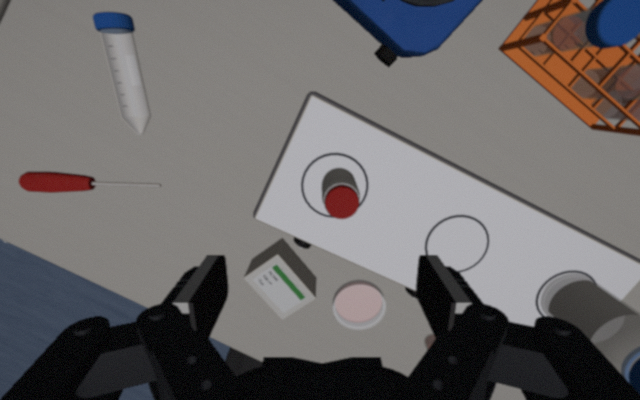

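The wrist view shows the cap at (341,201), giving (0.558, 0.190), and the middle ring at (457,243), exactly where it was predicted. Centre over the bottle, then descend.

>>> servo_tool([
  [-1,-19,0,0,85],
  [0,0,-20,0,85],
  [0,0,-45,0,85],
  [0,0,-45,0,85],
  [0,0,-30,0,85],
  [0,0,-10,0,85],
  [0,0,0,0,85],
])

```text
time: 3.02
tcp_pos: [0.5547, 0.17, 0.0735]
tool_rot: [0.966, 0.259, -0.003, 0.001]
wrist_force: [-0.8, 0.1, 0.7]
grip_width: 0.989
```

>>> servo_tool([
  [2,8,-2,0,85],
  [2,8,-2,0,85],
  [0,2,-1,0,85],
  [0,0,0,0,85],
])

```text
time: 3.52
tcp_pos: [0.5619, 0.19, 0.0723]
tool_rot: [0.966, 0.259, 0.001, 0.0]
wrist_force: [0.6, 0.2, 0.1]
grip_width: 0.995
```

```bash
cat >look.py <<'E'
import sys
from station import readout,camera
from h import *
s=readout.observe();print(np.round(s['tcp_pos'],4),np.round(s['wrist_force'],1),s['grip_width'])
for n,z in(("top",.105),("side",.101)):
    c=camera(n)
    for b,q in blobs(redmask(c["frame"]),15):
        p=ray(c,*q,z)
        if abs(p[0]-.56)<.06 and -.1<p[1]<.26: print(n,b,q.round(1),p.round(4))
    if len(sys.argv)>1: cv2.imwrite(f"pics/{n}{sys.argv[1]}.png",cv2.resize(c["frame"][80:280,180:480,::-1],None,fx=2.5,fy=2.5,interpolation=2))
E
python3 look.py 2
```

```text
[0.5619 0.19   0.0723] [0.6 0.2 0.1] 0.9951543848935398
top [244 206   7   8  23] [247.7 210.4] [0.5515 0.1807 0.105 ]
side [301 205   5   7  22] [303.  207.8] [0.5548 0.1799 0.101 ]
```

View pics/side2.png

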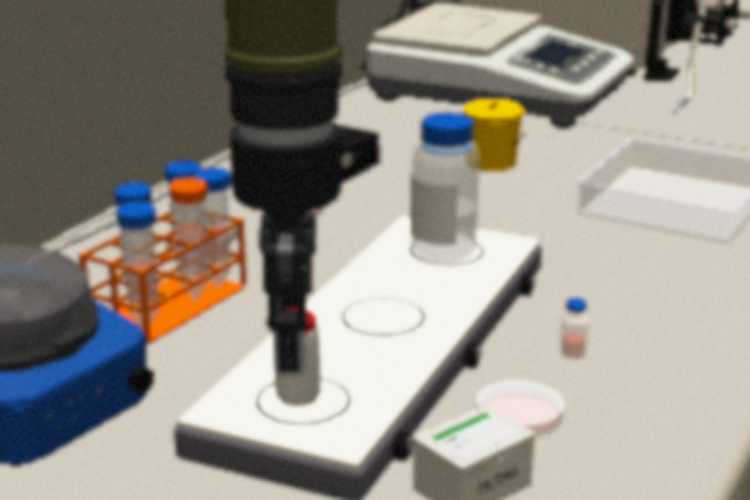

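Side view: the bottle stands upright between the fingers, with part of the cap visible at (303,208) in the full frame. The fingers are clear of the plate. Lower 5 mm and close gently.

>>> servo_tool([
  [-2,-1,-4,0,85],
  [0,0,0,0,60],
  [0,0,0,0,50],
  [0,0,0,0,44],
  [0,0,0,0,40],
  [0,0,0,0,36],
  [0,0,0,0,32],
  [0,0,0,0,28],
  [0,0,0,0,28],
  [0,0,0,0,28],
], newtons=20)

```text
time: 4.88
tcp_pos: [0.5595, 0.1882, 0.0679]
tool_rot: [0.966, 0.259, 0.0, 0.0]
wrist_force: [-1.0, -0.8, 0.6]
grip_width: 0.397
```

```bash
python3 look.py 3
```

```text
[0.5595 0.1882 0.0679] [-1.  -0.8  0.6] 0.39707043581104295
```

Gripped at 33.9 mm. Start sliding in small steps, watching z.

>>> servo_tool([
  [0,-3,0,0,28],
  [0,-6,0,0,28],
  [0.5,-8,0,0,28],
  [0.5,-8,0,0,28],
  [0.5,-8,0,0,28],
])

```text
time: 5.6
tcp_pos: [0.561, 0.1535, 0.0679]
tool_rot: [0.966, 0.259, 0.001, 0.0]
wrist_force: [0.1, 0.6, -0.7]
grip_width: 0.395
```

>>> servo_tool([
  [0.5,-8,0,0,28],
  [0.5,-8,0,0,28],
  [0.5,-8,0,0,28],
  [0.5,-8,0,0,28],
  [0.5,-8,0,0,28],
  [0.5,-8,0,0,28],
  [0.5,-8,0,0,28],
  [0.5,-8,0,0,28],
  [0.5,-8,0,0,28],
  [0,-8,0,0,28],
  [0,-8,0,0,28],
  [0,-8,0,0,28],
  [0,-6,0,0,28],
  [0,0,0,0,28],
  [0,0,0,0,28],
])

```text
time: 7.48
tcp_pos: [0.5657, 0.0429, 0.0679]
tool_rot: [0.966, 0.259, 0.0, 0.001]
wrist_force: [0.3, 0.5, 1.3]
grip_width: 0.396
```

```bash
python3 look.py 4; python3 - <<'E'
from station import camera;from h import *
c=camera("wrist");cv2.imwrite("pics/w4.png",c["frame"][:,:,::-1]);print("ring px",pix(c,[.566,.04,.04]))
E
```

```text
[0.5657 0.0429 0.0679] [0.3 0.5 1.3] 0.395772239107864
ring px (np.float64(328.5588468178521), np.float64(235.84494934728843))
```

View pics/side4.png

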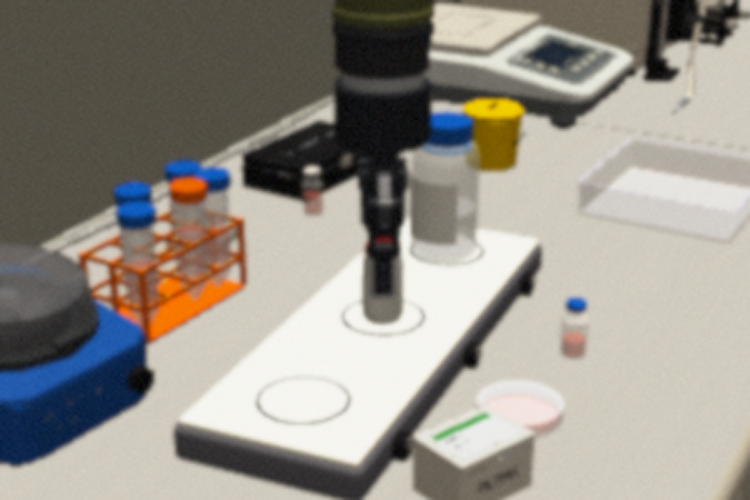

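View pics/w4.png

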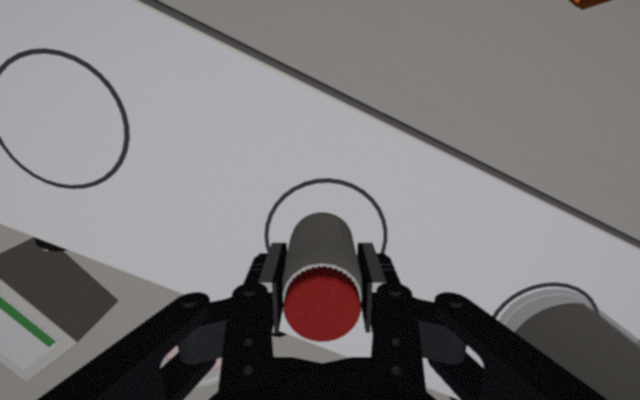

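Side view: bottle upright on the middle ring. In the wrist view the cap is at about (322,303) and the ring spans columns 266–386 with its top edge at row 180. I'll compare cap and ring in this one image.

```bash
python3 - <<'E'
from station import camera;from h import *
from scipy.optimize import least_squares
c=camera("wrist");f=c["frame"]
m=redmask(f);k=max(cv2.findContours(m,0,1)[0],key=cv2.contourArea);e=cv2.fitEllipse(cv2.convexHull(k));print(e)
P=np.array([ray(c,*p[0],.107)[:2] for p in cv2.convexHull(k)]);print("cap c/r",cv2.minEnclosingCircle(P.astype(np.float32)))
g=cv2.cvtColor(f,cv2.COLOR_RGB2GRAY).astype(int);Q=[]
for u in range(270,383,3):      # outer edge of ring arc: first dark from above
    col=g[172:236,u];i=np.where(col<110)[0]
    if len(i): Q.append(ray(c,u,172+i[0],.04)[:2])
Q=np.array(Q)
r=least_squares(lambda x:np.hypot(*(Q-x).T)-.035,[.566,.04],loss="soft_l1",f_scale=.0005)
print("ring",r.x,len(Q),np.abs(r.fun).max())
E
```

```text
((321.8955383300781, 307.1125183105469), (65.03670501708984, 75.21902465820312), 88.54500579833984)
cap c/r ((0.5646653771400452, 0.04363606125116348), 0.014432718977332115)
ring [0.56385904 0.04080821] 38 0.0004375448461045109
```

Bottle is about 3 mm too far in +y. Nudge it, then release.

>>> servo_tool([
  [-0.5,-2.5,0,0,28],
  [0,0,0,0,28],
  [0,0,0,0,28],
])

```text
time: 8.05
tcp_pos: [0.5653, 0.0407, 0.0679]
tool_rot: [0.966, 0.259, 0.0, 0.001]
wrist_force: [0.1, 0.3, 0.2]
grip_width: 0.394
```

>>> servo_tool([
  [0,0,0,0,38],
  [0,0,0,0,45],
  [0,0,0,0,60],
  [0,0,0,0,80],
  [0,0,0,0,85],
  [0,0,0,0,85],
  [0,0,10,0,85],
  [0,0,25,0,85],
  [0,0,45,0,85],
  [0,0,45,0,85],
  [0,0,20,0,85],
  [0,0,0,0,85],
])

```text
time: 9.55
tcp_pos: [0.5645, 0.0408, 0.2204]
tool_rot: [0.966, 0.259, 0.001, 0.001]
wrist_force: [0.4, 0.8, -0.6]
grip_width: 0.991
```

```bash
python3 look.py 5; python3 - <<'E'
from station import camera;from h import *
from scipy.optimize import least_squares
c=camera("wrist");f=c["frame"];cv2.imwrite("pics/w5.png",f[:,:,::-1])
for b,q in blobs(redmask(f),200): print("red",b,q,ray(c,*q,.107))
g=cv2.cvtColor(f,cv2.COLOR_RGB2GRAY).astype(int)
C=pix(c,[.565,.0407,.04]);Q=[]
for a in np.radians(np.arange(180,361,5)):   # search each ray outward for the dark line
    pr=[pix(c,[.565+r*np.cos(a+0),.0407+r*np.sin(a),.04]) for r in np.arange(.026,.042,.0004)]
    Q.append([g[int(round(v)),int(round(u))] if 0<=v<400 and 0<=u<640 else 255 for u,v in pr])
rs=np.arange(.026,.042,.0004);A=np.radians(np.arange(180,361,5))
# all directions, keep clear dark minima
P=[]
for a in np.radians(np.arange(0,360,5)):
    v=[]
    for r in rs:
        u,w=pix(c,[.565+r*np.cos(a),.0407+r*np.sin(a),.04]); v.append(g[int(round(w)),int(round(u))])
    v=np.array(v)
    if v.min()<np.median(v)-50: P.append([.565+rs[v.argmin()]*np.cos(a),.0407+rs[v.argmin()]*np.sin(a)])
P=np.array(P);r=least_squares(lambda x:np.hypot(*(P-x[:2]).T)-x[2],[.565,.04,.034],loss="soft_l1",f_scale=.0005)
print("ring",r.x.round(4),len(P),np.median(np.abs(r.fun)))
E
```

```text
[0.5645 0.0408 0.2204] [ 0.4  0.8 -0.6] 0.9913335872118622
side [328 175  12   8  77] [333.4 178.5] [0.5687 0.0361 0.101 ]
red [306 174  34  33 872] [322.61582569 190.31651376] [0.56409228 0.04184021 0.107     ]
ring [0.5643 0.0413 0.0334] 58 0.00027404679340906415
```

View pics/w5.png

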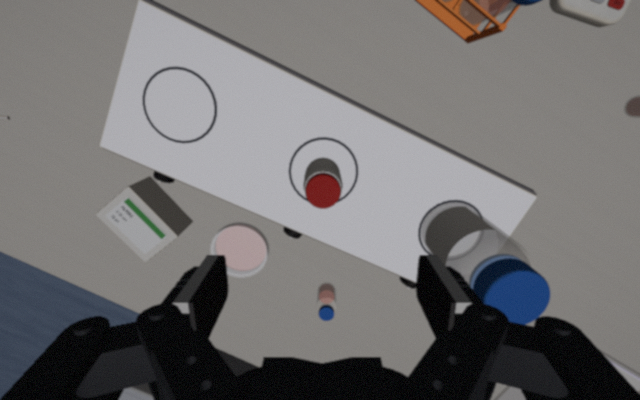

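View pics/side5.png

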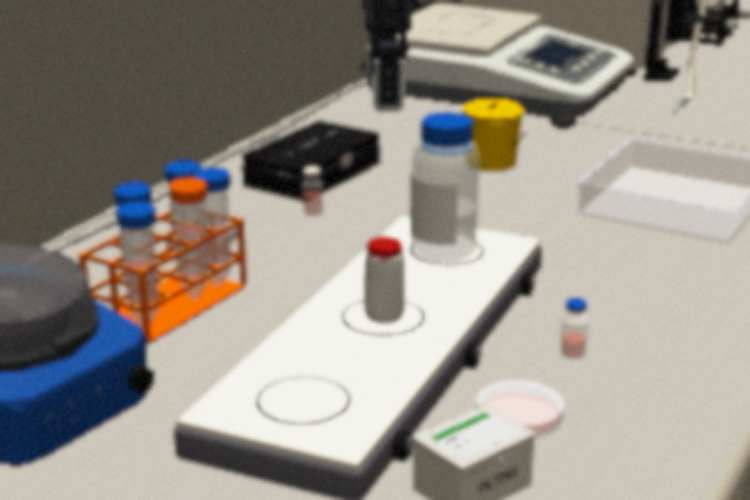

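Both views show the bottle upright in the middle ring (wrist: cap at (322,190), ring around (323,169)). By the wrist camera it is within about 1 mm of centre. The large bottle is in the same place as before and the gripper is clear.

```bash
python3 -c "
from station import env
print(env.finish_job())"
```

```text
the job is handed in; nothing more can be done
None
```

The small bottle now stands upright in the middle ring, let go, and the job is handed in at about 10 s of the 35 s. I gripped it at 20 N and slid it about 147 mm along the plate. The tool height stayed at 67.9 mm at every check while it was gripped, so it was not lifted. Then I opened the fingers and raised the gripper clear.

**Last checks:**
- **Centring:** the wrist camera puts the bottle at (0.5641, 0.0418) m and the ring at (0.5643, 0.0413) m, so it is under 1 mm off.
- **Large bottle:** in the side views it is in the same place as before. I judged this by eye and did not measure it again.

**Disagreements:**
- **Side camera:** it reads the bottle about 7 mm away from the wrist camera. About 6 mm of that offset was already there before the move, so I treated it as a calibration or height bias. With it removed, the two agree to about 1.5 mm.
- **Top camera:** the gripper hid the bottle after release, so there is no final reading from it. Its first picture put the middle ring at (0.566, 0.040) m, 2 mm from the wrist camera's value.

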